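# Tuck the terminal cover under its lip

## Task

Close the sprung terminal cover on the lamp-limiter box: with the fingertips, push the raised hinged cover down flat over the terminals, then, keeping it down, push it by its rib away from the hinge until its free edge is tucked fully home under the retaining lip, and let go so that the lip holds it shut. Press gently; do not pinch anything, and leave the loose things on the desk where they are, neither lifted nor shoved aside.

Things in the scene. Friction and masses are not known exactly. Their poses are not given: they have to be found in the camera images.
- housing: The grey terminal box, fixed to the desk, 160 mm along x by 140 mm along y, side walls 36.5 mm high, with an open well of brass terminals. Origin: centre of its underside, on the desk. Its x axis points level from the cover's hinge to the retaining lip (the tuck direction), y runs along the hinge, z up. It stands at a different place and yaw each time.
- cover (a joint): Angle of the cover about its hinge, rad: 0 = folded flat (stop), about 0.85 to 1.35 at the start (raised, free edge up), range to 1.6. A weak spring (at most 0.08 N m) lifts it again if it is let go untucked. The cover is a flat aluminium plate 3 mm thick, 96 mm wide along the hinge, reaching from 2 to 90 mm from the hinge axis; the hinge axis lies mid-thickness. With the cover tucked and released the lip holds it at about 0.02 to 0.04 rad.
- cover_slide (a joint): Travel of the cover and its hinge together along the box's +x towards the lip, m: 0 = back, 0.016 = fully home (stop). Stiff sliding friction about 4 N, no spring. Starts at 0 to 0.003. The cover's edge passes down in front of the lip only below 0.006, and is then slid under it; the lip is solid.
- cover_hinge (a point): Point on the hinge axis at mid-width of the cover; 39.5 mm above the desk; moves with cover_slide. At cover_slide = 0 it lies at x = -50 mm in the box's frame.
- cover_rib (a point): Foot of the rib's hinge-side face, at mid-width on the cover's outer (upper) face, 52 mm from the hinge axis. The rib is a straight ledge 5 mm thick, 80 mm long along the hinge, standing 7.25 mm out of the face: fingertips on the face between hinge and rib can push against it. x of this frame points from hinge to free edge along the plate, z out of the outer face.
- cover_edge (a point): Middle of the cover's free edge, 90 mm from the hinge axis, mid-thickness.
- lip_edge (a point): Middle of the lip's front lower edge. The fixed steel lip is a level plate 3 mm thick, 108 mm wide along y, overhanging 16 mm from its upright towards the hinge; its underside is 43.5 mm above the desk, 2.5 mm above the flat cover's upper face; its top is 46.5 mm above the desk. With cover_slide = 0 the flat cover's edge is 6 mm short of the lip, at 0.016 it is 10 mm under it.
- capacitor: Bystander, loose, to be left alone: dark blue capacitor can, upright cylinder 35 dia x 50 tall, near the terminal box, origin at the centre of its underside.
- coupler: Bystander, loose, to be left alone: knurled aluminium shaft coupler, upright cylinder 25 dia x 34 tall, near the terminal box, origin at the centre of its underside.
- post: Bystander, loose, to be left alone: loose bronze binding post, 24 dia x 38 tall, near the terminal box, origin at the centre of its underside.
- tube: Bystander, loose, to be left alone: frosted rectifier tube standing on its dark base, 38 dia x 90 tall, origin at the centre of its underside.
- screwdriver: Bystander, loose, to be left alone: screwdriver lying flat, origin at about its middle, on the desk.
- mug: Bystander, loose, to be left alone: ceramic mug, 80 dia x 90 tall, origin at the centre of its underside.
- knob_cap: Bystander, loose, to be left alone: black control knob cap, 32 dia x 18 tall, origin at the centre of its underside.

How it is judged:
By the outcome, as a careful person would: the job done as asked, in the order asked, and still so for the second after the job is handed in, with the robot touching nothing.
It also fails if it takes over 35 s, if anything falls off the work surface, if the arm or the gripper's body presses on something with over 40 N, if the wrist force passes 120 N, or if a joint passes its speed limit or range.

## Robot

A 6-joint arm with a two-finger parallel gripper is mounted at the origin on the work surface. World frame = base frame: x ahead of the robot, y to its left, z up, the work surface at z = 0. Lengths are in m, angles in rad, forces in N, time in s.
With the tool pointing down it reaches from about 0.3 to 0.775 m from the base axis. Payload 14.6 kg.
Tool frame: the origin (TCP) lies midway between the tips of the shut fingers; the grasp point (between the pads) lies 19 mm behind it; z points along the fingers, y is the direction in which the jaws open and shut (so a half turn about z gives the same grasp; the last joint's range is limited). The gripper opens to 94 mm and grips with 3 to 60 N. Pads are 16 mm wide; open, the fingers measure 119 mm over their backs; the gripper's body (75 mm by 177 mm) begins 78 mm behind the grasp point.
Start: joints at [-1.184, 0.3, 1.521, -0, 1.321, -0.067], TCP at [0.241, -0.494, 0.205] pointing down, gripper open.
Joint ranges: [-3.03, 3.03], [-0.79, 2.21], [0.23, 2.52], [-1.04, 4.18], [0, 3.07], [-2.55, 2.55]. Speed limits (rad/s): [2.22, 2.22, 2.57, 3.14, 3.14, 3.14].

## Interface

Orientations are given as a rotation vector (axis times angle).
In Python, from rig import arm gives the robot as it stands.
- The arm moves only by the tool apply_moves, never from a script. Its argument "targets" is a list that holds one entry, the list of rows, each a list of 7 numbers: the turn, a rotation vector about the tool's x, y, z in rad, then the shift along the tool's x, y, z in mm, then the finger opening in mm, from 0 to 94. A call has 1 to 20 rows; each row shifts and turns the commanded pose from where the row before left it, along the tool's axes as they then stand; what a row does not reach is not made up. A row lasts 1/12 s, in which the tool goes at most 41.7 mm and 7.16 degrees, less where a joint would pass 70% of its speed; a pose out of reach is approached as far as the arm can. A call is refused whole if a number of a shift passes 41.7 or a number of a turn 0.125, either way. A call with a gripper value outside its range is refused whole. The fingers move at their own pace and stop on an object; "grip_force" is the grip in N (left out, the last holds). Time passes only in rows, so rows that do not move let the fingers close. It gives the time, the measured TCP pose, the force and the opening at its end, in the units of the state.
- arm.get_obs(): the state, without advancing time (a new reading comes with each control period).
- arm.capture(name): name is "scene" or "top"; returns (picture, depth): 400x640x3 uint8, red, green, blue; 400x640 float32, m along the optical axis (not along the pixel's ray), 0 where there is no reading.
- arm.calibration(name): a dict with "K" (3x3 intrinsics, pixels), "rvec" (rotation vector, rad) and "tvec" (3), from world to camera coordinates, as OpenCV has them. Camera axes: x right, y down, z forward; pixel columns grow to the right and rows downward; lengths in m; the calibration is good to about 2 mm. A picture is of the moment at which its call begins. calibration takes no time and is no camera call.
- arm.close_job(): hands the job in, once; it reports no verdict.
The state is a dict: "clock": time; "q": joint angles; "qd": joint speeds; "effort": joint torques, N m; "eef_pos": TCP position; "tcp_rot": TCP orientation; "contact_force": force on the tool from outside, world axes, zero at the start; "moment": the same for the moment, N m; "gripper_width": finger opening in m.
Only numpy, scipy, OpenCV 4.12 (cv2) and the standard library are available. Lean on these libraries where they do the work, as an engineer would, in place of code of your own. Each camera call takes 0.05 s, during which the arm holds its last target.

## Working session

There is one attempt and no reset: what is moved stays moved. The work goes in short steps, Python scripts to look and compute and a tool call to move; the robot and the scene stay as the last step left them, time stands still between calls to the robot, and variables do not carry over. Pictures are saved under pics/ and viewed, and the job is handed in when it is done.

Besides the shell and the picture viewer there is one more tool, called as name(argument=value, ...) on one line, values as JSON. apply_moves: Moves the arm, as the interface text tells. Its arguments: {"type":"object","properties":{"targets":{"type":"array","items":{"type":"array","items":{"type":"array","items":{"type":"number"}}}},"grip_force":{"type":"number"}},"required":["targets"]}

```bash
ls; mkdir -p pics
python3 - <<'E'
from rig import arm
import cv2,numpy as np
print(arm.get_obs())
for n in("scene","top"):
    p,d=arm.capture(n); cv2.imwrite(f"pics/{n}0.png",p[:,:,::-1]); np.save(f"pics/{n}0.npy",d); np.save(f"pics/{n}0rgb.npy",p)
    c=arm.calibration(n);print(n,c)
E
```

```text
pics
{'clock': 0.0, 'q': array([-1.18363041e+00,  3.00446371e-01,  1.52162092e+00,  1.20439784e-05,
        1.32071512e+00, -6.65628891e-02]), 'qd': array([-2.72370138e-03, -2.91480039e-06,  1.05062023e-03,  1.51137327e-04,
        1.00706339e-03,  4.03115111e-05]), 'effort': array([-3.34359411e-04, -5.31805050e+01, -3.52737665e+01,  7.08302949e-02,
        2.43679667e-02, -9.89232581e-05]), 'eef_pos': array([ 0.24098737, -0.49407837,  0.20488305]), 'tcp_rot': array([-3.05994872e+00, -7.06348486e-01,  2.80103645e-04]), 'contact_force': array([0.64742833, 0.81959312, 0.59562568]), 'moment': array([-0.00983962, -0.02069874, -0.0246946 ]), 'gripper_width': 0.09391324079222886}
scene {'K': array([[430.96418644,   0.        , 328.70244173],
       [  0.        , 430.96418644, 196.95675701],
       [  0.        ,   0.        ,   1.        ]]), 'rvec': array([ 2.41656834,  0.80228315, -0.24488453]), 'tvec': array([-0.42727477, -0.24734985,  1.31281918])}
top {'K': array([[419.27946348,   0.        , 313.46564671],
       [  0.        , 419.27946348, 197.35313943],
       [  0.        ,   0.        ,   1.        ]]), 'rvec': array([ 2.19843859, -2.17838593,  0.04286618]), 'tvec': array([-0.00248016,  0.53391798,  1.22990653])}
```

View pics/scene0.png

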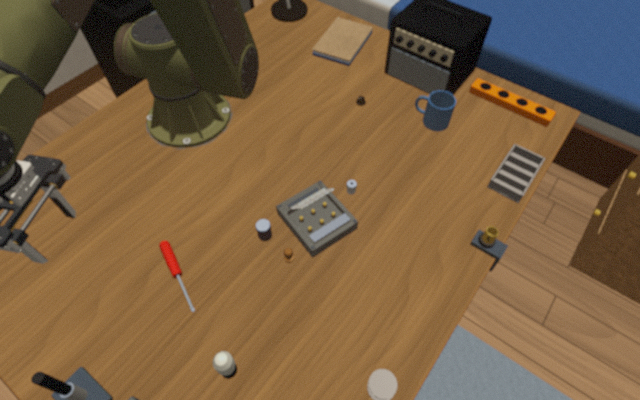

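View pics/top0.png

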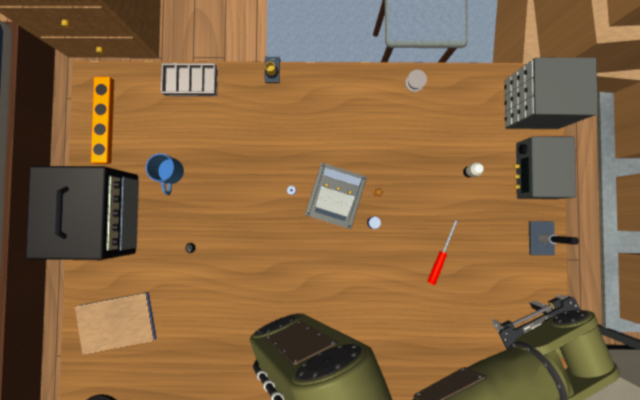

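The top view shows the box around (336,195), with the cover raised and the lip plate at about (340,173). The capacitor is at (375,222), the post at (378,191) and the coupler at (291,190). I'll zoom in next.

```bash
cat > h.py <<'E'
import numpy as np,cv2
from rig import arm
def cam(n):
    c=arm.calibration(n);R=cv2.Rodrigues(np.array(c['rvec']))[0];return np.array(c['K']),R,np.array(c['tvec']).ravel()
def ray(n,u,v,z):
    K,R,t=cam(n);d=R.T@np.linalg.inv(K)@np.array([u,v,1.]);o=-R.T@t
    return o+d*(z-o[2])/d[2]
def proj(n,P):
    K,R,t=cam(n);p=(K@(R@np.asarray(P,float).reshape(-1,3).T+t[:,None]));return (p[:2]/p[2]).T
def depthpts(n,d):
    K,R,t=cam(n);v,u=np.mgrid[0:400,0:640];c=np.stack([(u-K[0,2])/K[0,0]*d,(v-K[1,2])/K[1,1]*d,d],-1)
    return (c-t)@R
E
python3 - <<'E'
from h import *
a=np.load('pics/top0rgb.npy')[150:240,270:400];cv2.imwrite('pics/tz.png',cv2.resize(a,None,fx=6,fy=6,interpolation=cv2.INTER_CUBIC)[:,:,::-1])
a=np.load('pics/scene0rgb.npy')[170:270,240:370];cv2.imwrite('pics/sz.png',cv2.resize(a,None,fx=6,fy=6,interpolation=cv2.INTER_CUBIC)[:,:,::-1])
for n in('top','scene'):
    P=depthpts(n,np.load(f'pics/{n}0.npy'))
    if n=='top': 
        print((P[165:230:4,300:372:4,2]*1000).astype(int))
        print(P[280,200],P[200,250])
E
```

```text
[[  2  -1  -5  -2   0  -1  37  38   0   1   0  -2   0   0  -3  -2   4   0]
 [  1  -2   0   0   4  38  39  41  40  39  35  -1   0  -4   1  -1   5  -3]
 [  1   0   0   0   0  36  46  48  48  46  43  39  34  36   1   1  -3   3]
 [  2  -1  -1   0   2  32  15  14  44  43  45  44  44  48  37  39  39   3]
 [  2   3   6   2  37  20  19  15  18  19  17  47  43  44  44  38  36   0]
 [ -2   0   3   0  33  19  16  23  18  18  12  19  19  20  46  35  36  -2]
 [  0  -2  -2   0  37  16 106 108  21  20  19  16  16  15  18  40  -1   4]
 [ -2   0   1  37  20  91  94  95 100 109 107  19  22  16  17  35  -1  -2]
 [  4   3   0  38  22  76  85  86  86  94  97 105 102 108  29  37   3   0]
 [  0  -4  -2  34  20  61  67  72  88  87  85  90  93  94  33  -1  -1  -3]
 [ -1   0  39  17  49  50  52  61  64  66  77  84  87  20  36  -1  -2   2]
 [  2  -7  40  30  33  43  43  45  53  55  57  66  63  17  35   2   0   3]
 [  2   1  37  37  37  39  41  36  43  40  43  52  12  33  -2   1   2   2]
 [  0  -1  -3  -1  36  34  34  36  38  40  41  39  35  40   0  -3   1   1]
 [  3   0   1   0   0   0   1  34  33  35  32  37  37  35   1   0   0  36]
 [ -1  -1   1   0   0  -3   1   2   3   0  32  32  35   3   2  -1   0  21]
 [  0  -1  -3   2  -2   2  -3   2   1   0   1   1   3  -2   0  -1   3   2]]
[ 0.46887053 -0.01431551  1.25606534] [0.52488477 0.1928126  0.00265635]
```

View pics/tz.png

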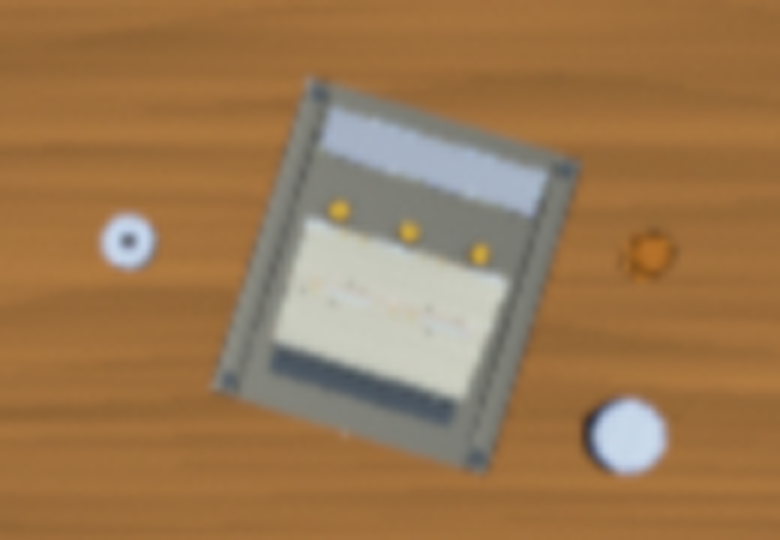

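View pics/sz.png

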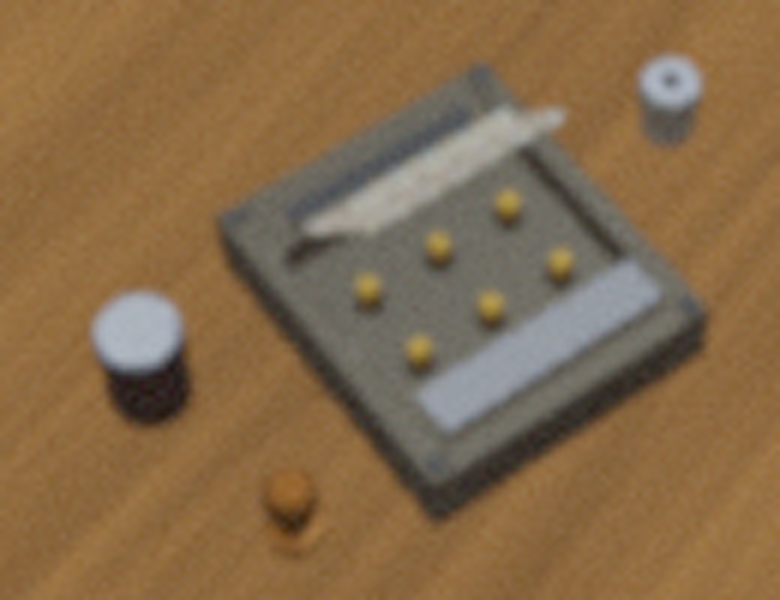

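The crops show the box's top corners at zoom pixels (317,82), (577,162), (487,468) and (217,388). The cover is raised, the hinge is at the near side and the lip at the far side.

Run:
```python
from h import *
C=np.array([ray('top',270+(u-2.5)/6,150+(v-2.5)/6,.0365) for u,v in[(317,82),(577,162),(487,468),(217,388)]])
print(C, [np.linalg.norm(C[i]-C[(i+1)%4]) for i in range(4)]); c=C.mean(0)
ex=(C[0]+C[1]-C[2]-C[3])[:2]; ex/=np.linalg.norm(ex); ey0=(C[0]+C[3]-C[1]-C[2])[:2];ey0/=np.linalg.norm(ey0)
print('yaw',np.arctan2(ex[1],ex[0]),np.arctan2(-ey0[0],ey0[1]))
S=np.array([ray('scene',240+(u-2.5)/6,170+(v-2.5)/6,.0365) for u,v in[(705,310),(435,485),(220,222),(480,70)]])
print(S,S.mean(0),[np.linalg.norm(S[i]-S[(i+1)%4]) for i in range(4)])
e=(S[0]+S[1]-S[2]-S[3])[:2];print('yawS',np.arctan2(e[1],e[0]))
yaw=np.arctan2(ex[1],ex[0]); print('centre',c)
P=depthpts('top',np.load('pics/top0.npy')); 
X=(P[...,:2]-c[:2])@ex; ey=np.array([-ex[1],ex[0]]); Y=(P[...,:2]-c[:2])@ey; Z=P[...,2]
m=(abs(X)<.08)&(abs(Y)<.042)&(Z>.052)
print(m.sum()); 
A=np.c_[X[m],np.ones(m.sum())]; k=np.linalg.lstsq(A,Z[m],rcond=None)[0]; print('slope',k,'ang',np.arctan(k[0]),'x at z=.0395',(.0395-k[1])/k[0], X[m].max(),Z[m].max(),Y[m].min(),Y[m].max())
m2=(Z>.0425)&(Z<.049)&(X>.03)&(X<.075)&(abs(Y)<.06); print('lip',X[m2].min(),X[m2].max(),np.median(Z[m2]),Y[m2].min(),Y[m2].max())
# bystanders near
m3=(Z>.012)&(Z<.2)&((abs(X)>.085)|(abs(Y)>.075))&(abs(X)<.25)&(abs(Y)<.25)
n,l,st,ce=cv2.connectedComponentsWithStats(m3.astype(np.uint8))
for i in range(1,n):
    if st[i,4]>8: q=l==i; print(X[q].mean()*1000,Y[q].mean()*1000,Z[q].max(),st[i,4])
```

```text
[[ 0.63284253 -0.02312159  0.0365    ]
 [ 0.59472615 -0.14977371  0.0365    ]
 [ 0.44594943 -0.10680402  0.0365    ]
 [ 0.48334811  0.02407584  0.0365    ]] [np.float64(0.13226343928359918), np.float64(0.15485769645371114), np.float64(0.13611832020478087), np.float64(0.15676791252686642)]
yaw -0.29356479429965004 -0.2852305859579287
[[ 0.6363317  -0.02384371  0.0365    ]
 [ 0.59743139 -0.15340161  0.0365    ]
 [ 0.44975285 -0.10968298  0.0365    ]
 [ 0.48826568  0.01885283  0.0365    ]] [ 0.54294541 -0.06701887  0.0365    ] [np.float64(0.13527188611187063), np.float64(0.15401386524324517), np.float64(0.13418157121877955), np.float64(0.1540991304912135)]
yawS -0.2842812364039387
centre [ 0.53921655 -0.06390587  0.0365    ]
563
slope [0.98290528 0.10037252] ang 0.7767773300455785 x at z=.0395 -0.061931217142280476 0.06638644190850451 0.1137132366500151 -0.041779580648049604 0.04194250059112132
lip 0.04492288280126231 0.07350593585684062 0.046046518120099175 -0.05833126454730027 0.05493954106384324
-24.19058824102517 130.12907402311373 0.04120775965888649 66
45.30509211137784 -113.40077045921763 0.04205369194876567 44
-43.13686330274819 -125.32641720648238 0.056985252690126977 133
```

Run:
```python
from h import *
from scipy.optimize import brentq
c=np.array([.541,-.0655]);yaw=-.288;ex=np.array([np.cos(yaw),np.sin(yaw)]);ey=np.array([-ex[1],ex[0]])
px=lambda u,v:(270+(u-2.5)/6,150+(v-2.5)/6)
def bx(u,v,z): p=ray('top',*px(u,v),z)[:2]-c; return p@ex,p@ey
for u,v in[(308,217),(508,280),(408,248)]:
  for hx in(-.050,-.047):
    f=lambda z:np.hypot(bx(u,v,z)[0]-hx,z-.0395)-.0905
    z=brentq(f,.05,.14); print(u,v,hx,'z',z,'th',np.arcsin((z-.0395)/.0905),bx(u,v,z))
print('cover near edge',[bx(u,v,.041) for u,v in[(275,345),(457,400),(270,372),(450,424)]])
print('lip front',[bx(u,v,.0465) for u,v in[(322,150),(532,215)]],'lip back',[bx(u,v,.0465) for u,v in[(335,107),(547,168)]])
P=depthpts('top',np.load('pics/top0.npy'));X=(P[...,:2]-c)@ex;Y=(P[...,:2]-c)@ey;Z=P[...,2]
m=(X>-.045)&(X<.02)&(abs(Y)<.038)&(Z>.05)
m=cv2.erode(m.astype(np.uint8),np.ones((3,3)))>0
r=np.c_[X[m],Z[m]];r0=r.mean(0);w=np.linalg.svd(r-r0,full_matrices=False)[2][0];print(m.sum(),'ang',np.arctan(w[1]/w[0]),r0,'dist line to hinge', (np.array([-.05,.0395])-r0)@np.array([-w[1],w[0]])*np.sign(w[0]))
for lo in np.arange(-.05,.02,.008):
  q=m&(X>lo)&(X<lo+.008)
  if q.sum(): print(round(lo+.004,3),np.median(Z[q]),q.sum())
```

```text
308 217 -0.05 z 0.11072721744433744 th 0.9059977784329291 (np.float64(0.005829503805219991), np.float64(0.050226791988188864))
308 217 -0.047 z 0.11311364035071864 th 0.9499912080265819 (np.float64(0.005642966807349383), np.float64(0.05018170775389748))
508 280 -0.05 z 0.11147651314860019 th 0.9195362531033452 (np.float64(0.004860108958833169), np.float64(-0.04523404749212961))
508 280 -0.047 z 0.11379219332189582 th 0.962999604564364 (np.float64(0.004680944374140555), np.float64(-0.04508469185657108))
408 248 -0.05 z 0.1109248036081981 th 0.909544911418713 (np.float64(0.0055765006952609095), np.float64(0.002486986082281709))
408 248 -0.047 z 0.11329252728440323 th 0.9533974432705536 (np.float64(0.005391916522976149), np.float64(0.002540955515058562))
cover near edge [(np.float64(-0.05267972393465633), np.float64(0.048666174369472)), (np.float64(-0.052347344326407724), np.float64(-0.042997300494248304)), (np.float64(-0.06585307255188763), np.float64(0.047155630400798815)), (np.float64(-0.0643941761944096), np.float64(-0.04311740041252771))]
lip front [(np.float64(0.04384341791894772), np.float64(0.05445657928765671)), (np.float64(0.04328211220300787), np.float64(-0.051427306534641))] lip back [(np.float64(0.06563009539888658), np.float64(0.054541708390748025)), (np.float64(0.06714970848738808), np.float64(-0.05179466510060531))]
384 ang 0.8975324863726147 [-0.01848527  0.08531881] dist line to hinge -0.003931975357473732
-0.038 0.06137212485383541 52
-0.03 0.0691302308416561 73
-0.022 0.08675401005127907 69
-0.014 0.09095916368928823 73
-0.006 0.09933015408876514 78
0.002 0.10697696205004333 39
```

Box: centre about (0.540, -0.0645), yaw about -0.288. Cover angle is about 0.92 rad. First I align the tool with tool x along the box's x, shut the fingers and move over at height.

apply_moves(targets=[[[0,0,0.12,0,0,0,0],[0,0,0.12,0,0,0,0],[0,0,0.12,0,0,0,0],[0,0,0.12,0,0,0,0],[0,0,0.12,0,0,0,0],[0,0,0.12,0,0,0,0],[0,0,0.023,0,0,0,0],[0,0,0,10,-38,0,0],[0,0,0,10,-38,0,0],[0,0,0,10,-38,0,0],[0,0,0,10,-38,0,0],[0,0,0,10,-38,0,0],[0,0,0,10,-38,0,0],[0,0,0,10,-38,0,0],[0,0,0,10,-38,0,0],[0,0,0,10,-38,0,0],[0,0,0,10,-38,0,0],[0,0,0,10,-38,0,0]]], grip_force=5)

```text
clock: 1.6
eef_pos: [0.4663, -0.1231, 0.2055]
tcp_rot: [3.11, -0.447, 0.0]
contact_force: [-0.6, 0.1, 0.0]
gripper_width: 0.0003
```

```bash
cat >> h.py <<'E'
CB=np.array([.540,-.0645]);YAW=-.288;EX=np.array([np.cos(YAW),np.sin(YAW)]);EY=np.array([-EX[1],EX[0]])
def st():
    o=arm.get_obs();R=cv2.Rodrigues(np.array(o['tcp_rot']))[0];d=o['eef_pos'][:2]-CB;f=o['contact_force']
    print('t',round(o['clock'],2),'box',np.round([d@EX*1e3,d@EY*1e3,o['eef_pos'][2]*1e3],1),'toolyaw',np.arctan2(R[1,0],R[0,0]).round(3),'tilt',R[2].round(3),'F box',np.round([f[:2]@EX,f[:2]@EY,f[2]],1),'q',o['q'].round(2),'w',o['gripper_width'])
E
python3 -c "
from h import *
st()"
```

```text
t 1.6 box [-54.  -77.1 205.5] toolyaw -0.286 tilt [ 0.  0. -1.] F box [-0.6 -0.   0. ] q [-0.33  0.15  1.71 -0.    1.29  1.52] w 0.0003446246472799914
```

apply_moves(targets=[[[0,0,0,3,-30,0,0],[0,0,0,3,-30,0,0],[0,0,0,3,-14,0,0],[0,0,0,2,-3,20,0],[0,0,0,2,0,30,0],[0,0,0,2,0,30,0],[0,0,0,0,0,20,0],[0,0,0,0,0,10,0],[0,0,0,0,0,0,0]]])

```text
clock: 2.35
eef_pos: [0.5011, -0.0554, 0.0936]
tcp_rot: [-3.109, 0.45, 0.006]
contact_force: [-1.1, -0.4, -0.8]
gripper_width: 0.0004
```

Run:
```python
from h import *
st()
for n,(a,b,c,d) in dict(top=(150,240,270,400),scene=(150,270,220,370)).items():
    p,_=arm.capture(n); cv2.imwrite(f"pics/{n}1.png",cv2.resize(p[a:b,c:d],None,fx=5,fy=5,interpolation=cv2.INTER_CUBIC)[:,:,::-1])
```

```text
t 2.35 box [-39.9  -2.3  93.6] toolyaw -0.287 tilt [-0.004  0.    -1.   ] F box [-1.  -0.7 -0.8] q [-0.18  0.33  1.77  0.    1.05  1.68] w 0.0003896946695621666
```

View pics/scene1.png

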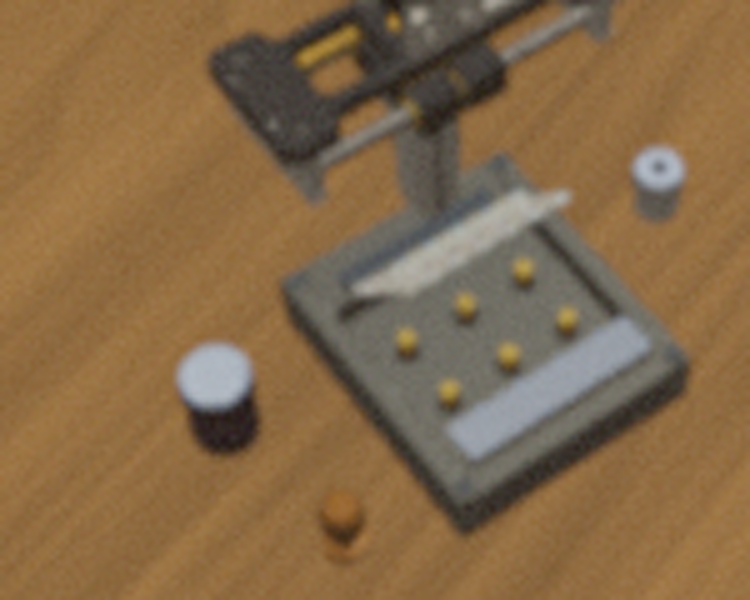

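The fingers stand behind the raised cover, near mid-width at about (430,190). I'm descending to contact now.

apply_moves(targets=[[[0,0,0,0,0,8,0],[0,0,0,0,0,8,0],[0,0,0,0,0,5,0],[0,0,0,0,0,4,0],[0,0,0,0,0,3,0]]])

```text
clock: 2.87
eef_pos: [0.502, -0.0555, 0.067]
tcp_rot: [-3.109, 0.453, 0.0]
contact_force: [-0.4, -0.5, 1.3]
gripper_width: 0.0005
```

```bash
python3 -c "
from h import *
st()"
```

```text
t 2.87 box [-39.   -2.2  67. ] toolyaw -0.289 tilt [-0.  0. -1.] F box [-0.3 -0.6  1.3] q [-0.18  0.37  1.78 -0.    0.99  1.68] w 0.0004651137087409434
```

apply_moves(targets=[[[0,0,0,3,0,3,0],[0,0,0,3,0,3,0],[0,0,0,2,0,3,0],[0,0,0,2,0,3,0],[0,0,0,1,0,3,0],[0,0,0,0,0,3,0]]])

```text
clock: 3.37
eef_pos: [0.5131, -0.0588, 0.0493]
tcp_rot: [3.109, -0.453, 0.001]
contact_force: [1.1, 0.2, 2.6]
gripper_width: 0.0003
```

Run:
```python
from h import *
st()
for n,(a,b,c,d) in dict(scene=(150,270,220,370)).items():
    p,_=arm.capture(n); cv2.imwrite(f"pics/{n}2.png",cv2.resize(p[a:b,c:d],None,fx=5,fy=5,interpolation=cv2.INTER_CUBIC)[:,:,::-1])
```

```text
t 3.37 box [-27.4  -2.2  49.3] toolyaw -0.289 tilt [ 0.001 -0.    -1.   ] F box [1.  0.5 2.6] q [-0.19  0.42  1.76 -0.    0.96  1.68] w 0.00026932678871989383
```

View pics/scene2.png

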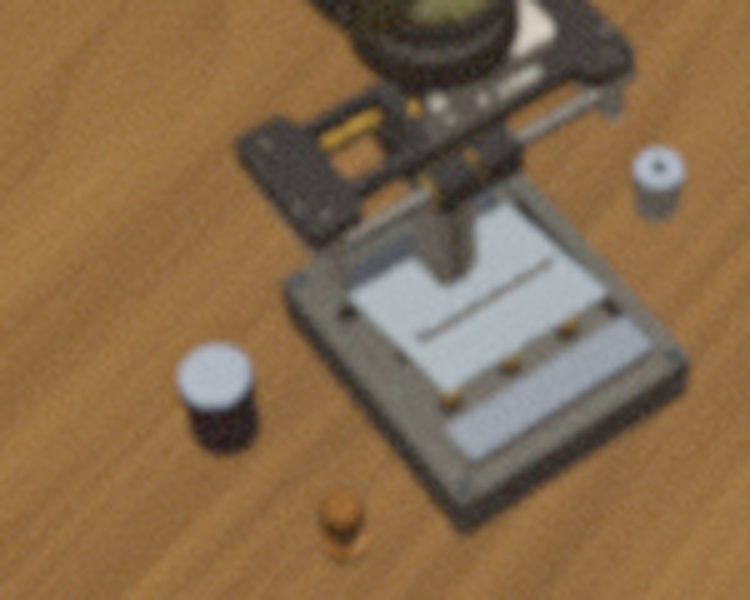

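The cover is nearly down, with the tip at about (455,270) just behind the rib, which runs from (420,338) to (550,265). I'm continuing down gently.

apply_moves(targets=[[[0,0,0,0,0,3,0],[0,0,0,0,0,2.5,0],[0,0,0,0,0,2,0],[0,0,0,0,0,1.5,0],[0,0,0,0,0,0,0]]])

```text
clock: 3.83
eef_pos: [0.5129, -0.0587, 0.0409]
tcp_rot: [3.109, -0.453, 0.001]
contact_force: [-1.7, -0.6, 8.5]
gripper_width: 0.0005
```

```bash
python3 -c "
from h import *
st()"
```

```text
t 3.83 box [-27.6  -2.1  40.9] toolyaw -0.289 tilt [ 0.001 -0.    -1.   ] F box [-1.4 -1.   8.5] q [-0.18  0.43  1.77  0.    0.94  1.68] w 0.0005314360557917326
```

Run:
```python
from h import *
for n,(a,b,c,d) in dict(scene=(150,270,220,370),top=(150,240,270,400)).items():
    p,_=arm.capture(n); cv2.imwrite(f"pics/{n}3.png",cv2.resize(p[a:b,c:d],None,fx=5,fy=5,interpolation=cv2.INTER_CUBIC)[:,:,::-1])
```

```text
(no output)
```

View pics/scene3.png

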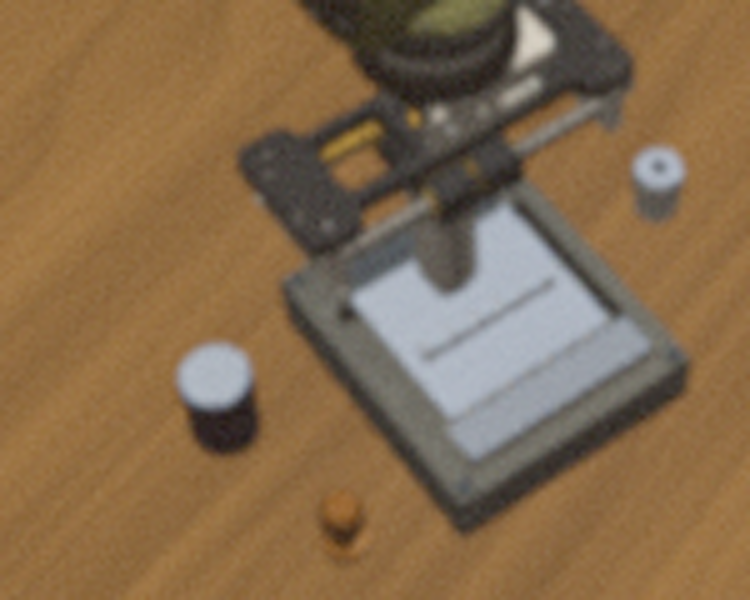

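The cover is flat, with its edge just short of the lip line at about (450,415) to (625,318). I'm sliding toward the rib.

apply_moves(targets=[[[0,0,0,3,0,0,0],[0,0,0,3,0,0,0],[0,0,0,3,0,0,0],[0,0,0,3,0,0,0],[0,0,0,3,0,0,0],[0,0,0,3,0,0,0],[0,0,0,2,0,0,0],[0,0,0,2,0,0,0]]])

```text
clock: 4.6
eef_pos: [0.5328, -0.0646, 0.0407]
tcp_rot: [-3.109, 0.452, 0.004]
contact_force: [-9.7, 1.7, 12.7]
gripper_width: 0.0004
```

```bash
python3 -c "
from h import *
st()"
```

```text
t 4.6 box [-6.9 -2.2 40.7] toolyaw -0.289 tilt [-0.003  0.    -1.   ] F box [-9.8 -1.1 12.7] q [-0.19  0.47  1.71  0.    0.97  1.67] w 0.00043574849861543563
```

apply_moves(targets=[[[0,0,0,2,0,-0.3,0],[0,0,0,2,0,-0.2,0],[0,0,0,2,0,0,0],[0,0,0,2,0,0,0],[0,0,0,2,0,0,0]]])

```text
clock: 5.02
eef_pos: [0.5427, -0.0676, 0.0409]
tcp_rot: [-3.109, 0.453, 0.003]
contact_force: [-4.5, 1.2, 6.8]
gripper_width: 0.0002
```

```bash
python3 -c "
from h import *
st()"
```

```text
t 5.02 box [ 3.5 -2.2 40.9] toolyaw -0.289 tilt [-0.002  0.    -1.   ] F box [-4.6 -0.1  6.8] q [-0.19  0.49  1.68  0.    0.98  1.67] w 0.00016520247101616778
```

Moving steadily with about 5 N of drag. Continuing.

apply_moves(targets=[[[0,0,0,2,0,0,0],[0,0,0,2,0,0,0],[0,0,0,1,0,0,0],[0,0,0,1,0,0,0]]])

```text
clock: 5.35
eef_pos: [0.5458, -0.0685, 0.04]
tcp_rot: [-3.108, 0.452, 0.014]
contact_force: [-23.6, 6.5, 14.1]
gripper_width: 0.0006
```

Run:
```python
from h import *
st()
for n,(a,b,c,d) in dict(scene=(150,270,220,370)).items():
    p,_=arm.capture(n); cv2.imwrite(f"pics/{n}4.png",cv2.resize(p[a:b,c:d],None,fx=5,fy=5,interpolation=cv2.INTER_CUBIC)[:,:,::-1])
```

```text
t 5.35 box [ 6.7 -2.1 40. ] toolyaw -0.289 tilt [-0.009  0.    -1.   ] F box [-24.5  -0.5  14.1] q [-0.19  0.5   1.66  0.    0.99  1.67] w 0.0006060945138979438
```

View pics/scene4.png

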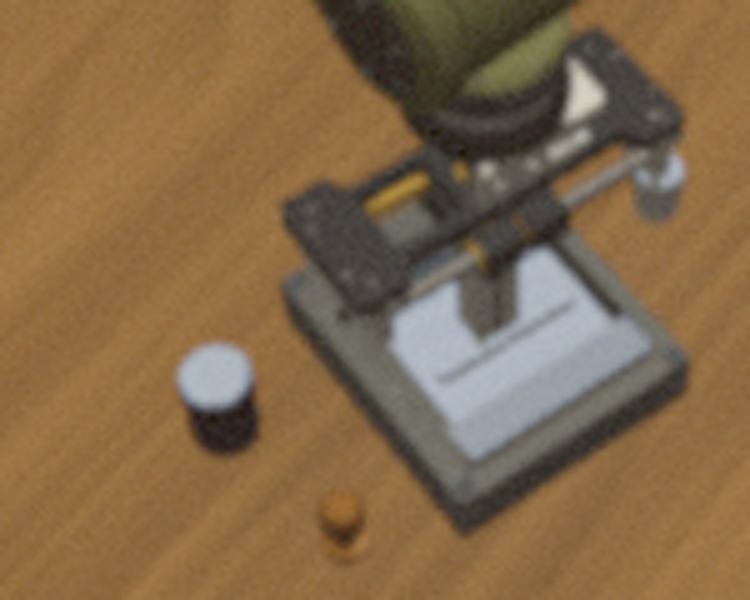

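Fx rose sharply to 24 N, so it looks like a hard stop. I'll verify that it's the home stop by comparing how far the rib moved in the images.

Run:
```python
from h import *
def S(u,v,z): p=ray('scene',220+(u-2)/5,150+(v-2)/5,z)[:2]-CB; return np.round([p@EX*1e3,p@EY*1e3],1)
print('rib before',S(425,355,.048),S(553,281,.048)); print('rib after',S(440,380,.048),S(575,300,.048))
print('lip front',S(450,425,.0465),S(620,320,.0465))
for f in('scene3','scene4'):
    g=cv2.imread(f'pics/{f}.png'); cv2.imwrite(f'pics/{f}b.png',cv2.resize(g[200:480,280:700],None,fx=1.9,fy=1.9))
p,_=arm.capture('top');cv2.imwrite('pics/top4.png',np.hstack([cv2.imread('pics/top3.png')[50:420,100:490],cv2.resize(p[150:240,270:400],None,fx=5,fy=5,interpolation=cv2.INTER_CUBIC)[50:420,100:490,::-1]]))
```

```text
rib before [  8.7 -39.5] [11.2 36.2]
rib after [ 24.6 -41.9] [26.6 38.1]
lip front [ 47. -52.] [48.4 49.3]
```

View pics/scene4b.png

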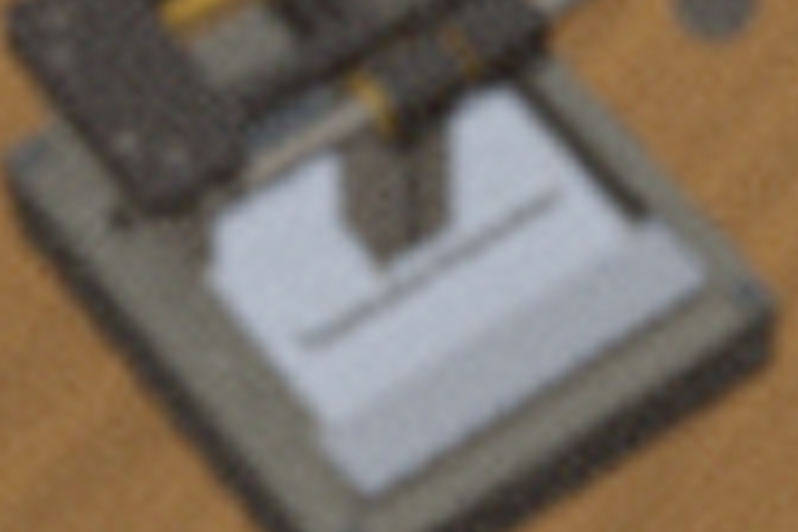

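View pics/scene3b.png

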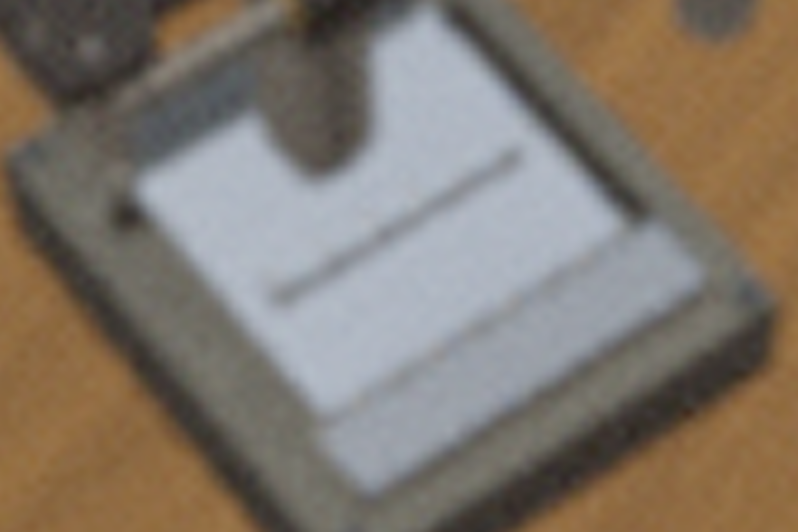

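The rib moved about 15.7 mm, and its lip-side face is now about 22 mm from the lip (23 expected at home, 39 at back). The gap line in front of the lip has gone, so the edge is tucked and home. I'm unloading and lifting off.

apply_moves(targets=[[[0,0,0,-1.5,0,-0.7,0],[0,0,0,-1,0,-1.5,0],[0,0,0,-0.3,0,-2,0],[0,0,0,-0.5,0,-4,0],[0,0,0,0,0,-10,0],[0,0,0,0,0,-20,0],[0,0,0,0,0,-35,0],[0,0,0,0,0,-35,0],[0,0,0,-30,0,-20,0],[0,0,0,-40,0,0,0],[0,0,0,-40,0,0,0],[0,0,0,0,40,0,0],[0,0,0,0,40,0,0],[0,0,0,0,40,0,0],[0,0,0,0,40,0,0],[0,0,0,0,0,0,0]]])

```text
clock: 6.78
eef_pos: [0.3935, -0.1957, 0.1704]
tcp_rot: [3.106, -0.46, 0.004]
contact_force: [0.5, 0.6, -0.7]
gripper_width: 0.0005
```

Run:
```python
from h import *
st()
p,_=arm.capture('scene'); cv2.imwrite("pics/scene5.png",cv2.resize(p[180:270,250:380],None,fx=6,fy=6,interpolation=cv2.INTER_CUBIC)[:,:,::-1])
p,d=arm.capture('top'); cv2.imwrite("pics/top5.png",cv2.resize(p[150:240,270:400],None,fx=6,fy=6,interpolation=cv2.INTER_CUBIC)[:,:,::-1])
P=depthpts('top',d);X=(P[...,:2]-CB)@EX;Y=(P[...,:2]-CB)@EY;Z=P[...,2]
for lo in range(-45,45,10):
  q=(X*1e3>lo)&(X*1e3<lo+10)&(abs(Y)<.035);print(lo+5,np.median(Z[q]).round(4),end='; ')
```

```text
t 6.78 box [-103.2 -167.4  170.4] toolyaw -0.294 tilt [ 0.003  0.002 -1.   ] F box [ 0.3  0.7 -0.7] q [-0.54  0.09  1.86 -0.    1.19  1.32] w 0.00045987703382661596
-40 0.0408; -30 0.0419; -20 0.0418; -10 0.0422; 0 0.0421; 10 0.0431; 20 0.0465; 30 0.0431; 40 0.044;
```

View pics/scene5.png

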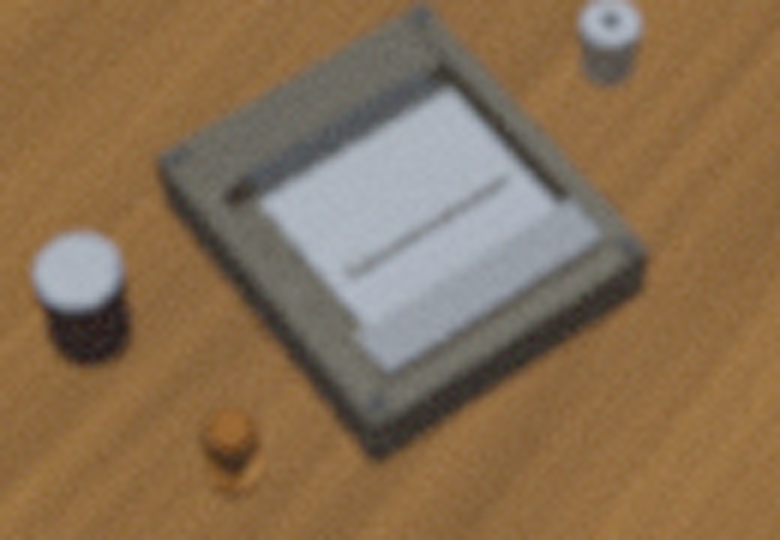

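View pics/top5.png

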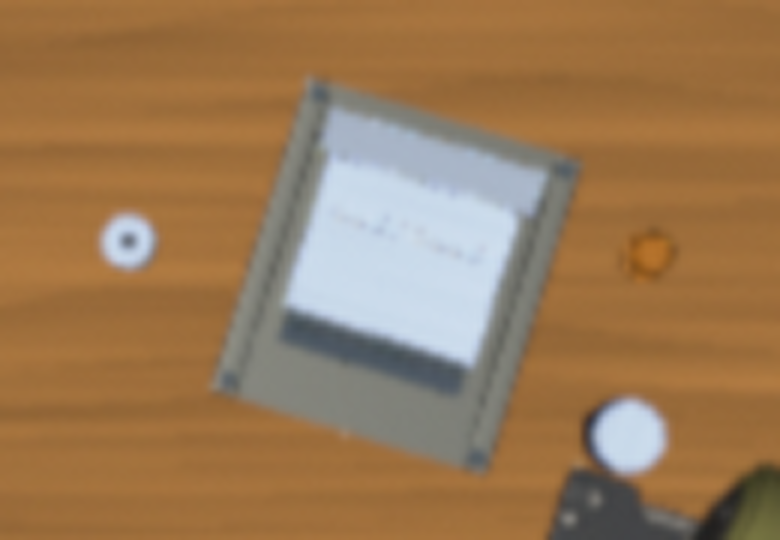

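Released, the cover stays tucked. The rib's left end is at the same full-frame pixel, about (307.6,225.5), as when held home. The bystanders are at unchanged pixels. Handing in.

```bash
python3 -c "
from h import *
st(); print(arm.close_job())"
```

```text
t 6.88 box [-103.1 -163.3  170. ] toolyaw -0.292 tilt [ 0.002  0.    -1.   ] F box [ 0.1 -0.5 -0.5] q [-0.54  0.09  1.86  0.    1.19  1.33] w 0.00034460216442332256
the job is handed in; nothing more can be done
None
```

The cover is shut and held by the lip. I handed the job in at 6.9 s, with the arm clear and touching nothing.

**What I did:** With the fingers shut, I pushed the cover down flat; the fingertips stopped 40.9 mm above the desk, pressing with about 8.5 N. Keeping it down, I pushed it by the rib until it hit a hard stop, where the sideways force rose from about 5 N to 24 N. Then I eased off and lifted away.

**Last checks:**
- **Tucked home:** The rib moved about 15.7 mm. It ended about 22 mm from the lip, against 23 mm expected at fully home.
- **Held after release:** The rib stayed at the same pixel as when it was held home. The depth readings put the cover at about 0.02 rad, the lower end of the range given for a tucked cover.
- **Loose things:** The capacitor, coupler and post looked unmoved in the before and after views. I did not check the tube, screwdriver, mug and knob cap again at the end; the path passed well above everything low.

**Disagreement:** The two cameras put the box about 4 mm apart, so I judged home by the stop force and by distances within one view, not by absolute position.

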